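# Tuck a flashing strip under a nest-box shingle

### The arm

A 6-joint arm with a two-finger parallel gripper is mounted at the origin on the work surface. World frame = base frame: x ahead of the robot, y to its left, z up, the work surface at z = 0. Lengths are in m, angles in rad, forces in N, time in s.
With the tool pointing down it reaches from about 0.35 to 0.85 m from the base axis. Payload 8.1 kg.
Tool frame: the origin (TCP) lies on the centre line of the jaws, within the pads' length; the fingertips stand 11 mm ahead of it and the grasp point (between the pads) lies 8 mm behind it (tip_reach is the z of the fingertips in the tool frame, in m); z points along the fingers, y is the direction in which the jaws open and shut (so a half turn about z gives the same grasp; the last joint's range is limited). The gripper opens to 93 mm and grips with 3 to 60 N. Pads are 15 mm wide; open, the fingers measure 128 mm over their backs; the gripper's body (75 mm by 188 mm) begins 65 mm behind the grasp point.
Start: joints at [1.212, 0.13, 1.488, -0, 1.523, -0.085], TCP at [0.162, 0.578, 0.23] pointing down, gripper open.
Joint ranges: [-2.96, 2.96], [-0.89, 2.26], [0.02, 2.5], [-1.34, 4.48], [0, 2.73], [-2.66, 2.66]. Speed limits (rad/s): [2.39, 2.39, 2.79, 3.14, 3.14, 3.14].

### API

Orientations are given as a rotation vector (axis times angle).
In Python, from plant import read_state, read_camera, camera_params, close_job, silhouettes, tip_of, tip_reach gives the robot as it stands.
- The arm moves only by the shell command python3 -m creep 'ROWS' [FORCE]. ROWS is JSON, a list of rows, each a list of 5 numbers: the shift along the tool's x, y, z in m, then the turn about the tool's z in rad, then the closure in counts, from 0 (fully open) to 255 (shut). In form: [[dx, dy, dz, twist, gripper], ...]. A call has 1 to 12 rows; each row shifts and turns the commanded pose from where the row before left it, along the tool's axes as they then stand; what a row does not reach is not made up. A row lasts 1/12 s, in which the tool goes at most 41.7 mm and 7.16 degrees, less where a joint would pass 70% of its speed; a pose out of reach is approached as far as the arm can. A call is refused whole if a number of a shift passes 0.0417 or a number of a turn 0.125, either way. A call with a gripper value outside its range is refused whole. The fingers move at their own pace and stop on an object; FORCE is the grip in N (left out, the last holds). Time passes only in rows, so rows that do not move let the fingers close. It gives the time, the measured TCP pose, the force and the opening at its end, in the units of the state.
- read_state(): the state, without advancing time (a new reading comes with each control period).
- read_camera(name): name is "scene" or "top"; returns the picture (400x640x3 uint8, red, green, blue); there is no depth.
- camera_params(name): a dict with "fov_y" (degrees; the focal length in pixels is half the picture's height over the tangent of half this angle, whatever the lens; pixels are square), "cx", "cy" (the principal point, pixels), "k1" (the pictures are not rectified: a ray, as slopes to the right and down, at radius r is drawn at 1 + k1 r^2 times it, then the intrinsics apply), "position" and "rotation" of the camera in the world. Camera axes: x right, y down, z forward; pixel columns grow to the right and rows downward; lengths in m; the calibration is good to about 2 mm. A picture is of the moment at which its call begins. camera_params takes no time and is no camera call.
- close_job(): hands the job in, once; it reports no verdict.
Trained networks look in the newest picture that a camera, given by its name, has taken for a name from the list of things; names that differ only in an ending like _2 or _b are one class to them, and where a whole thing is asked for, a point or a joint stands for the part that bears it (a point fixed in the world has none). Each returns a list of dicts, best first, with "confidence" (0 to 1); they miss things now and then, are a little off and sometimes report something else, mostly with a low value. They report only what shows in the picture. A call takes as long as a camera call. They do not tell look-alikes from the thing itself.
- silhouettes(camera, query): "region" (400x640 bool, what is visible of it) and "pixel" ([column, row] in pixels, amid what is visible of it).
- tip_of(camera, query): "pixel" ([column, row] in pixels: a listed point, or the origin of a listed thing).
The state is a dict: "t": time; "q": joint angles; "dq": joint speeds; "joint_torque": joint torques, N m; "tool_pos": TCP position; "orientation": TCP orientation; "force": force on the tool from outside, world axes, zero at the start; "wrist_torque": the same for the moment, N m; "opening": finger opening in m.
Only numpy, scipy, OpenCV 4.12 (cv2) and the standard library are available. Lean on these libraries where they do the work, as an engineer would, in place of code of your own. Each camera call takes 0.05 s, during which the arm holds its last target.

### The job

First lift the roughed-out carving blank off the nest-box roof panel and set it down anywhere on the cutting mat. Then slide the front edge of the flashing strip under the wide middle shingle, square to it and centred on it, fully home against the batten hidden under the lap, without lifting the shingle or disturbing the knife, jar and brush. Finish while still holding the strip, pressing it firmly down flat on the roof deck: do not let go.

Things in the scene. Friction and masses are not known exactly. Their poses are not given: they have to be found in the camera images.
- roof: Nest-box roof panel lying flat, fixed on the bench. Origin: on the bench at mid width; x points up the roof, away from the robot (within 13 degrees), y left, z up. From the near side: bare deck, then a course of shingles nailed on a hidden batten: the wide middle one (to x = +10 mm), two narrow fixed ones beside it (only to x = +25), a short upper course behind, top 42 mm above the bench.
- deck: Bare plywood deck board of the roof panel (same origin and axes as the roof): x from -150 to +130 mm, y from -120 to +120 mm, top 18 mm above the bench.
- batten_foot (a point): Middle of the lower front edge of the batten, on the deck's top (x = +50 mm in the roof frame). The batten, 9 mm high, runs across the whole width behind this line and stops the strip; the open slot under the shingle in front of it is 40 mm deep and 9 mm high. Here the strip's front edge ends up when fully home.
- shingle (a joint): Wide middle shingle: lift angle in rad, 0 as it lies; it swings up very easily about its nailed upper end, 100 mm behind its free edge (0.01 rad lifts the free edge 1 mm). It falls back by itself.
- shingle_butt (a point): Middle of the lower arris of the middle shingle's free edge, 9 mm above the deck. The shingle is 150 mm wide, 8 mm thick, its top 35 mm above the bench.
- strip: Flashing strip of bright aluminium lying on the bench to one side, x away from the robot within 23 degrees: plate 130 (x) by 110 (y) by 4 mm, about 0.14 kg. Origin: centre of its underside. An upright rib runs across it at x = -35 mm (along all of y, 10 mm thick, top 40 mm above the underside): grip it from above, closing along x. The front edge, at x = +65, goes under the shingle.
- strip_edge (a point): Middle of the lower front edge of the strip (x = +65 mm in the strip's frame, at the underside).
- strip_rib (a point): Middle of the top of the strip's rib (x = -35 mm, 40 mm above the underside).
- blank: Carving blank, a roughed-out bird of pale wood, loose on the deck in front of the shingle: about 90 mm long (x), 36 mm wide (y), 45 mm high, 0.09 kg. Origin: on its underside; the solid middle block, 50 mm long, is centred at x = -5 mm and is gripped from above across y. Its x points up the roof within 30 degrees.
- mat: Dark cutting mat with a printed grid, fixed on the bench on the side opposite the strip: 200 mm (x) by 150 mm (y), 3 mm thick. Origin: centre of the underside.
- knife: Whittling knife lying on the bench, 190 mm long (along its x, blade to +x), wooden handle 22 mm thick; leave it alone. Origin on the bench at the ferrule.
- nail_jar: Glass jar with a metal lid, 52 mm across, 70 mm high; leave it alone. Origin: centre of its underside.
- brush: Flat brush lying on the bench across the x direction, beyond the jar, about 200 mm long; leave it alone. Origin: at its underside.
Things that resemble listed ones, but are neither listed nor needed, are in the scene too. Leave any green look-alike of the strip alone.

How it is judged:
On the way, in this order (a step that is already met when the one before it is completed fails the run):
1. the carving blank is set down on the cutting mat and let go (x of blank in the frame of mat between -0.09 and 0.09 m and y of blank in the frame of mat between -0.065 and 0.065 m and contact force between blank and mat above 0.2 N and contact force between the fingers and blank below 0.1 N), for 0.2 s.
2. the strip's front edge has gone at least 10 mm under the middle shingle (x of strip_edge in the frame of roof above 0.02 m and y of strip_edge in the frame of roof between -0.03 and 0.03 m and z of strip_edge in the frame of roof below 0.026 m), for 0.1 s.
At the end, for the whole second after the job is handed in: Blank untouched on the mat. Strip held, its front edge within 8 mm of the batten, 15 mm of the shingle's centre line, 5 degrees of square, flat on the deck (2.5 mm, 2.3 degrees) and pressed on it with over 4 N; shingle down (under 0.03 rad) (all of step 1 and linear speed of blank below 0.02 m/s and x of strip_edge in the frame of roof above 0.042 m and y of strip_edge in the frame of roof between -0.015 and 0.015 m and z of strip_edge in the frame of roof between 0.014 and 0.0205 m and angle between the x axis of strip and the x axis of roof, either way round below 0.09 rad and angle between strip's own z axis and vertical below 0.04 rad and contact force between strip and deck above 4 N and contact force between the fingers and strip above 2 N and value of joint shingle below 0.03 rad and linear speed of strip below 0.01 m/s); the arm keeps its last pose, push and grip.
It fails at once if the shingle is lifted more than 6 mm at its free edge (0.06 rad) (value of joint shingle above 0.06 rad).
It fails at once if the knife, jar or brush is moved more than 40 mm (distance of any of knife, nail_jar, brush from where it was at the start of the episode above 0.04 m).
It also fails if it takes over 64 s, if anything falls off the work surface, if the arm or the gripper's body presses on something with over 40 N, if the wrist force passes 120 N, or if a joint passes its speed limit or range.

## Working session

There is one attempt and no reset: what is moved stays moved. The work goes in short steps, Python scripts to look and compute and a shell command to move; the robot and the scene stay as the last step left them, time stands still between calls to the robot, and variables do not carry over. Pictures are saved under pics/ and viewed, and the job is handed in when it is done.

```bash
ls; mkdir -p pics; python3 - <<'E'
from plant import *
import cv2
print(read_state())
for c in ("scene","top"):
    im=read_camera(c); cv2.imwrite(f"pics/{c}0.png",im[:,:,::-1]); print(c,camera_params(c))
E
```

```text
pics
{'t': 0.0, 'q': array([ 1.21163037e+00,  1.31116760e-01,  1.48928038e+00, -2.14730866e-05,
        1.52298319e+00, -8.54052690e-02]), 'dq': array([ 0.00070604,  0.00049924, -0.0002074 ,  0.00091489,  0.00020567,
       -0.0014975 ]), 'joint_torque': array([ 2.01740186e-03, -5.59826839e+01, -4.91780198e+01,  7.71782384e-02,
        3.53160454e-02, -1.30742396e-04]), 'tool_pos': array([0.16200982, 0.57714908, 0.22861334]), 'orientation': array([-4.28627989e-01, -3.11183711e+00,  2.74607995e-03]), 'force': array([-0.03686518,  0.11120338,  0.09469443]), 'wrist_torque': array([-0.02902962,  0.01761114,  0.00898075]), 'opening': 0.09307982957452467}
scene {'fov_y': 52.34134062920988, 'cx': 317.2423502711048, 'cy': 199.68237833859715, 'k1': 0.016870295180638113, 'position': array([ 1.37760217, -0.43172126,  0.83014373]), 'rotation': array([-1.96617645, -1.12244   ,  0.57231758])}
top {'fov_y': 45.54723475107304, 'cx': 314.9393928079828, 'cy': 201.78653521280305, 'k1': -0.01083067807326584, 'position': array([0.20124444, 0.0555475 , 1.38995686]), 'rotation': array([-2.15565587,  2.06595586, -0.21005782])}
```

View pics/scene0.png

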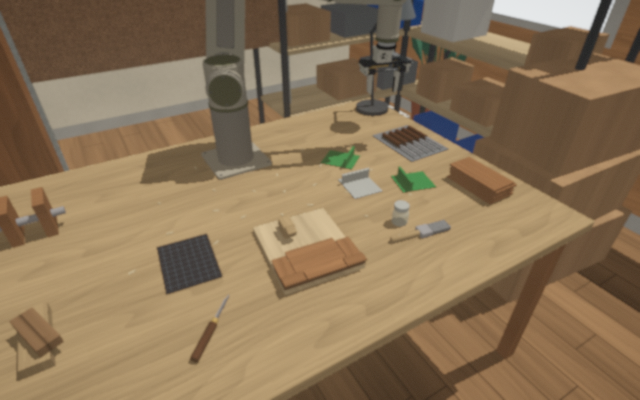

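View pics/top0.png

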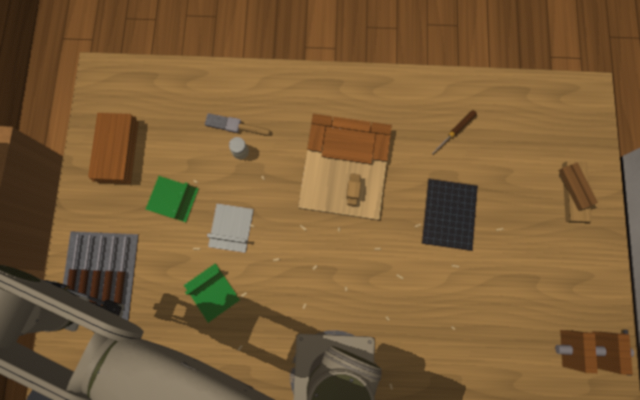

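The top view shows the bright strip at (231,228), with green look-alikes at (172,198) and (212,291). The blank is at (354,189) on the deck, the roof at (346,165), the mat at (450,214), the jar at (237,147), the brush at (238,126) and the knife at (455,131). The carved thing at (578,190) is off to the side. In the scene view the strip is at (362,184), with green ones at (341,158) and (413,180), and the blank is at (286,229).

```bash
cat > h.py <<'E'
from plant import *
import numpy as np, cv2
from scipy.spatial.transform import Rotation as R
from scipy.optimize import least_squares
P={c:camera_params(c) for c in("scene","top")}
def K(p):
    f=200/np.tan(np.radians(p["fov_y"])/2); return f
def proj(c,X):
    p=P[c]; X=np.atleast_2d(X); v=R.from_rotvec(p["rotation"]).inv().apply(X-p["position"])
    s=v[:,:2]/v[:,2:]; r2=(s**2).sum(1,keepdims=True)
    return s*(1+p["k1"]*r2)*K(p)+[p["cx"],p["cy"]]
def ray(c,px):
    p=P[c]; d=(np.asarray(px,float)-[p["cx"],p["cy"]])/K(p); s=d.copy()
    for _ in range(10): s=d/(1+p["k1"]*(s**2).sum())
    v=R.from_rotvec(p["rotation"]).apply([s[0],s[1],1]); return p["position"],v
def onz(c,px,z):
    o,v=ray(c,px); return o+v*(z-o[2])/v[2]
def tri(a,b):
    f=lambda X:np.r_[proj("scene",X)[0]-a,proj("top",X)[0]-b]
    r=least_squares(f,onz("top",b,0.02)); return r.x,np.abs(r.fun).max()
E
python3 - <<'E'
from h import *
for c in("scene","top"): read_camera(c)
import pickle
D={}
for q in ["roof","batten_foot","shingle_butt","strip","strip_edge","strip_rib","blank","mat","knife","nail_jar","brush"]:
    for c in("scene","top"):
        D[c,q]=tip_of(c,q); print(q,c,[(np.round(d["pixel"],1).tolist(),round(d["confidence"],2)) for d in D[c,q]])
S={}
for q in ["strip","blank","mat","deck","shingle"]:
    for c in("scene","top"):
        S[c,q]=silhouettes(c,q); print(q,c,[(np.round(d["pixel"],1).tolist(),round(d["confidence"],2),int(d["region"].sum())) for d in S[c,q]])
pickle.dump((D,S),open("d.pkl","wb"))
print(read_state()["t"])
E
```

```text
roof scene [([306.6, 251.0], 0.8), ([417.0, 233.3], 0.35)]
roof top [([345.1, 165.6], 0.82), ([353.4, 191.3], 0.68), ([343.8, 163.9], 0.21)]
batten_foot scene [([312.8, 255.4], 0.67), ([287.2, 232.7], 0.43)]
batten_foot top [([344.7, 147.7], 0.75)]
shingle_butt scene [([308.1, 242.1], 0.63)]
shingle_butt top [([346.1, 160.3], 0.6)]
strip scene [([411.6, 180.1], 0.94), ([363.7, 183.9], 0.58)]
strip top [([235.0, 232.5], 0.89), ([176.3, 198.7], 0.69), ([211.0, 292.6], 0.55), ([447.2, 216.6], 0.31)]
strip_edge scene [([428.9, 179.8], 0.95), ([369.8, 192.2], 0.9), ([323.2, 154.6], 0.59)]
strip_edge top [([151.0, 193.2], 0.93), ([236.2, 207.8], 0.89), ([221.1, 311.9], 0.68)]
strip_rib scene [([353.6, 170.8], 0.89), ([404.8, 173.4], 0.63), ([349.7, 152.6], 0.59)]
strip_rib top [([203.1, 279.2], 0.89), ([226.3, 237.6], 0.82), ([177.6, 201.1], 0.73), ([448.8, 135.5], 0.45)]
blank scene [([285.4, 232.8], 0.68)]
blank top [([354.8, 191.8], 0.69)]
mat scene [([186.7, 261.2], 0.75), ([370.0, 192.2], 0.58)]
mat top [([448.7, 215.4], 0.6)]
knife scene [([212.6, 324.3], 0.56)]
knife top [([450.3, 136.2], 0.59)]
nail_jar scene [([400.8, 220.1], 0.84)]
nail_jar top [([241.4, 151.3], 0.84)]
brush scene [([419.6, 231.8], 0.58), ([213.4, 323.4], 0.45)]
brush top [([237.4, 129.6], 0.97)]
strip scene [([407.9, 179.4], 0.94, 679), ([363.4, 182.4], 0.73, 767)]
strip top [([232.7, 228.6], 0.86, 1719), ([174.2, 197.7], 0.82, 1593), ([210.5, 293.7], 0.66, 1747)]
blank scene [([285.0, 226.0], 0.68, 292)]
blank top [([354.9, 190.2], 0.8, 397), ([232.8, 228.2], 0.53, 1624)]
mat scene [([190.0, 263.3], 0.81, 2737)]
mat top [([448.9, 215.3], 0.77, 3454)]
deck scene [([300.8, 235.7], 0.84, 2537), ([401.4, 214.1], 0.15, 384)]
deck top [([337.5, 185.4], 0.78, 4163)]
shingle scene [([316.2, 255.2], 0.75, 1215), ([301.9, 235.8], 0.36, 2820), ([401.6, 211.6], 0.18, 341)]
shingle top [([348.4, 142.9], 0.59, 1577)]
1.8
```

```bash
python3 - <<'E'
import cv2
t=cv2.imread("pics/top0.png");s=cv2.imread("pics/scene0.png")
def cr(im,x,y,w,h,k,n):
    cv2.imwrite(n,cv2.resize(im[y:y+h,x:x+w],None,fx=k,fy=k,interpolation=cv2.INTER_CUBIC))
cr(t,295,105,105,120,5,"pics/c_troof.png")
cr(t,200,195,65,65,8,"pics/c_tstrip.png")
cr(s,245,200,130,95,6,"pics/c_sroof.png")
cr(s,330,160,65,45,9,"pics/c_sstrip.png")
E
```

```text
(no output)
```

View pics/c_troof.png

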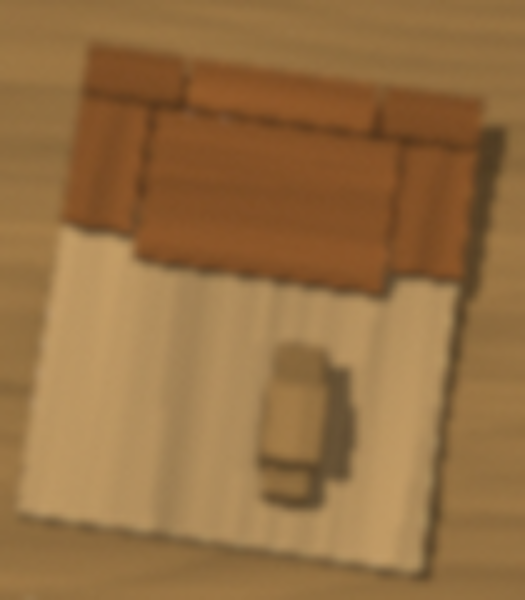

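View pics/c_tstrip.png

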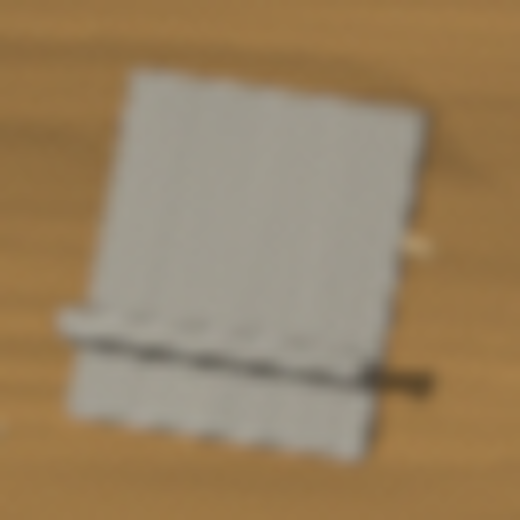

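View pics/c_sroof.png

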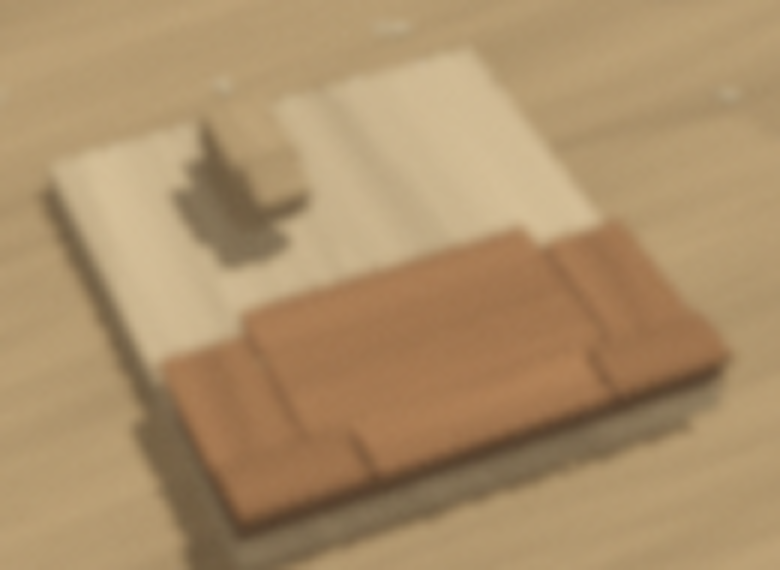

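View pics/c_sstrip.png

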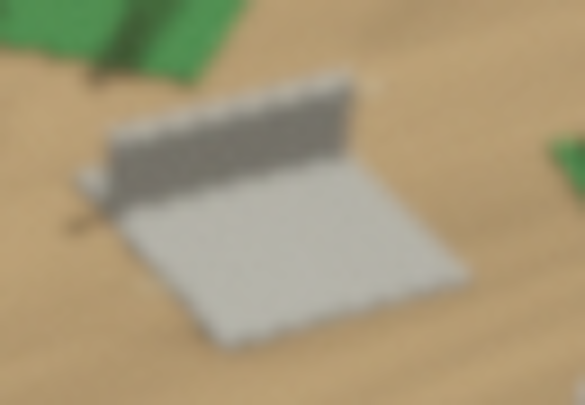

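```bash
cat > fit.py <<'E'
from h import *
def fit(obs,x0,zfix=None):
    # obs: (cam, model pt mm, px)
    M=np.array([o[1] for o in obs])/1000.; U=np.array([o[2] for o in obs])
    def f(v):
        X=R.from_euler("z",v[3]).apply(M)+v[:3]
        return np.concatenate([(proj(o[0],x)[0]-u) for o,x,u in zip(obs,X,U)])
    r=least_squares(f,x0,loss="soft_l1"); return r.x,r.fun.reshape(-1,2)
def T(off,k):
    return lambda u,v:(off[0]+(u+.5)/k-.5,off[1]+(v+.5)/k-.5)
E
python3 - <<'E'
from fit import *
t=T((295,105),5);s=T((245,200),6)
ob=[("top",(-150,120,18),t(18,512)),("top",(-150,-120,18),t(428,577)),("top",(10,75,35),t(135,258)),("top",(10,-75,35),t(385,296)),("top",(130,120,42),t(90,43)),("top",(130,-120,42),t(485,98)),
("scene",(-150,-120,18),s(52,165)),("scene",(-150,120,18),s(470,48)),("scene",(10,-75,35),s(245,313)),("scene",(10,75,35),s(525,230)),("scene",(130,-120,42),s(240,522)),("scene",(130,120,42),s(728,352))]
for sub in (ob,ob[:6]+[],ob[6:]):
    v,f=fit(sub,[.55,.05,0,-.1]); print(np.round(v,4)); print(np.round(f,1).tolist())
t=T((200,195),8);s=T((330,160),9)
ob=[("top",(65,55,4),t(132,70)),("top",(65,-55,4),t(426,108)),("top",(-65,55,4),t(70,414)),("top",(-65,-55,4),t(362,460)),("top",(-35,55,40),t(62,325)),
("scene",(65,-55,4),s(220,347)),("scene",(65,55,4),s(470,275)),("scene",(-35,55,40),s(350,80)),("scene",(-35,-55,40),s(110,135))]
for sub in (ob,ob[:5],ob[5:]):
    v,f=fit(sub,[.4,.3,0,-.1]); print("strip",np.round(v,4)); print(np.round(f,1).tolist())
# blank
print("blank tri",tri((285.4,232.8),(354.8,191.8)),"mat",tri((186.7,261.2),(448.7,215.4)))
print("blank",onz("top",(354.8,191.8),.018),onz("scene",(285.4,232.8),.018))
print("mat",onz("top",(448.8,215.3),.003),onz("scene",(188,262),.003))
print("jar",tri((400.8,220.1),(241.4,151.3)),"brush",onz("top",(237.4,129.6),0))
t=T((295,105),5)
for p in [(277,380),(330,383),(258,460),(323,465)]: print(onz("top",t(*p),.063))
s=T((245,200),6)
for p in [(205,108),(240,95),(305,165),(265,188)]: print("s",onz("scene",s(*p),.063))
E
```

```text
[ 6.067e-01 -1.530e-02  3.000e-04 -1.061e-01]
[[-0.6, -1.0], [-1.4, -2.1], [-0.8, -1.5], [-0.6, -1.9], [-0.8, 0.9], [-0.4, 1.0], [-1.4, 0.9], [-0.6, 0.7], [-1.9, 0.7], [-0.6, -0.2], [-1.2, -1.2], [-0.4, -0.5]]
[ 0.5997 -0.0168  0.016  -0.1054]
[[-0.3, 0.4], [-0.1, -0.6], [-0.3, -0.7], [0.5, -1.1], [-0.4, 1.1], [0.9, 1.3]]
[ 0.6055 -0.0114 -0.0022 -0.1094]
[[-0.2, 0.7], [0.4, 0.8], [-0.8, 0.6], [0.3, -0.2], [-0.2, -1.4], [0.4, -0.5]]
strip [ 4.012e-01  3.153e-01  1.000e-04 -1.002e-01]
[[-0.1, -0.2], [-0.3, 0.3], [-0.5, 0.1], [0.1, -0.3], [-0.3, -0.6], [0.1, -0.1], [-0.4, 0.2], [-0.8, -0.3], [-0.7, 0.5]]
strip [ 0.4007  0.3145  0.0006 -0.0977]
[[0.1, 0.0], [-0.2, 0.3], [-0.2, 0.3], [0.4, -0.2], [-0.1, -0.4]]
strip [ 0.4007  0.3179 -0.0007 -0.1203]
[[0.2, -0.3], [-0.1, 0.4], [0.1, -0.2], [-0.1, 0.2]]
blank tri (array([ 0.520391  , -0.04401134,  0.02139786]), np.float64(0.8788045637221558)) mat (array([ 0.46441239, -0.32912678, -0.00128443]), np.float64(0.31957769789198665))
blank [ 0.5201641  -0.04658444  0.018     ] [ 0.51779538 -0.03990276  0.018     ]
mat [ 0.4641684  -0.32730105  0.003     ] [ 0.47367386 -0.32815508  0.003     ]
jar (array([0.63760017, 0.30452696, 0.00676021]), np.float64(1.9885959563114284)) brush [0.70545771 0.31812814 0.        ]
[ 0.54209444 -0.02862146  0.063     ]
[ 0.54160768 -0.05906752  0.063     ]
[ 0.49463327 -0.01909931  0.063     ]
[ 0.49328529 -0.05619671  0.063     ]
s [ 0.49279679 -0.0472073   0.063     ]
s [ 0.49236665 -0.02735431  0.063     ]
s [ 0.5576052  -0.02488418  0.063     ]
s [ 0.56296045 -0.04952979  0.063     ]
```

```bash
python3 - <<'E'
import cv2
t=cv2.imread("pics/top0.png");s=cv2.imread("pics/scene0.png")
def cr(im,x,y,w,h,k,n):
    cv2.imwrite(n,cv2.resize(im[y:y+h,x:x+w],None,fx=k,fy=k,interpolation=cv2.INTER_CUBIC))
cr(t,335,165,40,50,11,"pics/c_tbl.png")
cr(s,265,205,45,45,12,"pics/c_sbl.png")
E
```

```text
(no output)
```

View pics/c_tbl.png

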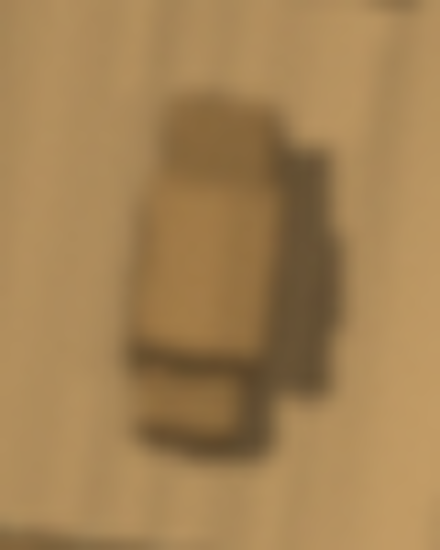

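View pics/c_sbl.png

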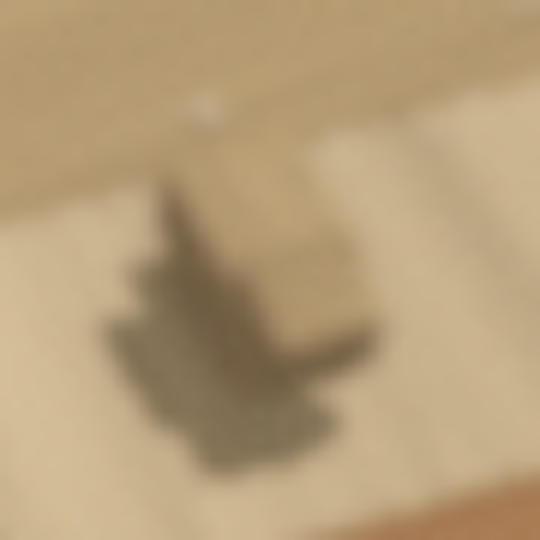

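```bash
cat >> fit.py <<'E'
def plan(target,yaw_y):
    """target TCP xyz; yaw_y = world angle wanted for tool y (mod pi). prints tool-axes shift & twist"""
    s=read_state(); O=R.from_rotvec(s["orientation"]); A=O.as_matrix()
    a=np.arctan2(A[1,1],A[0,1]); d=(yaw_y-a+np.pi/2)%np.pi-np.pi/2
    sh=A.T@(np.array(target)-s["tool_pos"])
    print("t",s["t"],"pos",s["tool_pos"].round(4),"toolz",A[:,2].round(4),"tool y yaw",a.round(4))
    print("shift(tool, before twist)",sh.round(4),"twist",(-d).round(4),"F",s["force"].round(2),"open",round(s["opening"],4),"q6",s["q"][5].round(3))
    A2=R.from_euler("z",d).as_matrix()@A
    print("shift(tool, after twist)",(A2.T@(np.array(target)-s["tool_pos"])).round(4))
E
python3 - <<'E'
from fit import *
t=T((295,105),5);s=T((245,200),6)
ob=[("top",(-150,120,18),t(18,512)),("top",(-150,-120,18),t(428,577)),("top",(10,75,35),t(135,258)),("top",(10,-75,35),t(385,296)),
("scene",(-150,-120,18),s(52,165)),("scene",(-150,120,18),s(470,48)),("scene",(10,-75,35),s(245,313)),("scene",(10,75,35),s(525,230))]
for sub in (ob,ob[:4],ob[4:]):
    v,f=fit(sub,[.6,-.015,0,-.1]); print(np.round(v,4)); print(np.round(f,1).tolist())
t=T((335,165),11);s=T((265,205),12)
# block top-face corners: top cam
ob=[("top",p) for p in [t(150,185),t(285,190),t(140,355),t(262,360)]]
for c,p in ob: print(p,onz(c,p,.063).round(4))
for c,p in [("scene",s(175,145)),("scene",s(255,255+10)),("scene",s(370,265)),("scene",s(285,140))]: print("s",onz(c,p,.063).round(4),onz(c,p,.018+.03).round(4))
import pickle
D,S=pickle.load(open("d.pkl","rb"))
m=S["top","mat"][0]["region"].astype(np.uint8)
c=cv2.findContours(m,0,2)[0][0]; print(cv2.minAreaRect(c)); 
for p in cv2.boxPoints(cv2.minAreaRect(c)): print(onz("top",p,.003).round(3))
plan([.518,-.042,.23],np.pi/2-.15)
E
```

```text
[ 0.6032 -0.0153 -0.0009 -0.1148]
[[-1.0, -0.1], [-1.9, -0.5], [-0.8, -0.4], [-0.6, -0.4], [-1.5, 0.2], [-0.6, 0.5], [-2.6, 0.2], [-1.1, -0.5]]
[ 0.6011 -0.018   0.0036 -0.111 ]
[[0.0, 0.5], [-0.6, -0.2], [0.1, -0.1], [0.4, -0.2]]
[ 0.5993 -0.0076 -0.0064 -0.1047]
[[0.1, 0.4], [0.2, 0.4], [-0.5, -0.0], [0.2, -0.9]]
(348.1818181818182, 181.36363636363637) [ 0.5396 -0.0235  0.063 ]
(360.45454545454544, 181.8181818181818) [ 0.5398 -0.0587  0.063 ]
(347.27272727272725, 196.8181818181818) [ 0.4941 -0.0222  0.063 ]
(358.3636363636364, 197.27272727272728) [ 0.4941 -0.0538  0.063 ]
s [ 0.4892 -0.0442  0.063 ] [ 0.4718 -0.0366  0.048 ]
s [ 0.5414 -0.0481  0.063 ] [ 0.525  -0.0406  0.048 ]
s [ 0.5557 -0.024   0.063 ] [ 0.5396 -0.016   0.048 ]
s [ 0.5015 -0.0194  0.063 ] [ 0.4844 -0.0114  0.048 ]
((449.9470520019531, 214.51174926757812), (52.75296401977539, 68.66802978515625), 5.90614128112793)
[ 0.37  -0.242  0.003]
[ 0.577 -0.264  0.003]
[ 0.566 -0.422  0.003]
[ 0.36  -0.395  0.003]
t 1.8 pos [0.1622 0.5776 0.2296] toolz [-0.e+00 -1.e-04 -1.e+00] tool y yaw 1.297
shift(tool, before twist) [-5.101e-01 -5.003e-01 -3.000e-04] twist -0.1238 F [-0.4   0.34  0.23] open 0.093 q6 -0.085
shift(tool, after twist) [-4.444e-01 -5.595e-01 -3.000e-04]
```

Candidates for the blank are the pale bird on the deck at top (354,189) and the brown carved thing at (578,190). I pick the first: it is on the deck, and the crop shows its block with head and tail. Candidates for the strip are bright grey (231,228), green (172,198) and green (212,291). I pick the grey one: the crop shows its rib near the rear.

```bash
python3 - <<'E'
from fit import *
plan([.518,-.039,.16],1.49)
E
```

```text
t 1.8 pos [0.1622 0.5776 0.2296] toolz [-0.e+00 -1.e-04 -1.e+00] tool y yaw 1.297
shift(tool, before twist) [-0.5093 -0.4974  0.0697] twist -0.193 F [-0.4   0.34  0.23] open 0.093 q6 -0.085
shift(tool, after twist) [-0.4044 -0.5859  0.0697]
```

```bash
python3 -m creep '[[0,0,0,-0.0965,0],[0,0,0,-0.0965,0],[-0.0168,-0.0244,0,0,0],[-0.0168,-0.0244,0,0,0],[-0.0168,-0.0244,0,0,0],[-0.0168,-0.0244,0,0,0],[-0.0168,-0.0244,0,0,0],[-0.0168,-0.0244,0,0,0],[-0.0168,-0.0244,0,0,0],[-0.0168,-0.0244,0,0,0],[-0.0168,-0.0244,0,0,0],[-0.0168,-0.0244,0,0,0]]' 25 && python3 -m creep '[[-0.0168,-0.0244,0,0,0],[-0.0168,-0.0244,0,0,0],[-0.0168,-0.0244,0,0,0],[-0.0168,-0.0244,0,0,0],[-0.0168,-0.0244,0,0,0],[-0.0168,-0.0244,0,0,0],[-0.0168,-0.0244,0,0,0],[-0.0168,-0.0244,0,0,0],[-0.0168,-0.0244,0,0,0],[-0.0168,-0.0244,0,0,0],[-0.0168,-0.0244,0,0,0],[-0.0168,-0.0244,0,0,0]]'; python3 -m creep '[[-0.0168,-0.0244,0.01,0,0],[-0.0168,-0.0244,0.02,0,0],[0,0,0.02,0,0],[0,0,0.02,0,0],[0,0,0,0,0],[0,0,0,0,0]]'
python3 - <<'E'
from fit import *
plan([.518,-.039,.16],1.49)
plan([.518,-.039,.035],1.49)
for c in("scene","top"): cv2.imwrite(f"pics/{c}1.png",read_camera(c)[:,:,::-1])
E
```

```text
t: 2.8
tool_pos: [0.3105, 0.3196, 0.2298]
orientation: [0.127, 3.139, 0.001]
force: [0.8, 0.2, 0.6]
opening: 0.0932
t: 3.8
tool_pos: [0.4879, 0.0113, 0.2298]
orientation: [0.127, 3.139, 0.0]
force: [-0.3, -0.0, -0.5]
opening: 0.0928
t: 4.3
tool_pos: [0.5158, -0.0385, 0.1587]
orientation: [-0.127, -3.136, -0.001]
force: [-0.9, -0.3, 1.0]
opening: 0.0932
t 4.3 pos [ 0.5158 -0.0385  0.1587] toolz [-2.9e-03  5.0e-04 -1.0e+00] tool y yaw 1.4898
shift(tool, before twist) [-0.0022 -0.0004 -0.0013] twist -0.0002 F [-0.94 -0.33  0.98] open 0.0932 q6 -1.663
shift(tool, after twist) [-0.0022 -0.0004 -0.0013]
t 4.3 pos [ 0.5158 -0.0385  0.1587] toolz [-2.9e-03  5.0e-04 -1.0e+00] tool y yaw 1.4898
shift(tool, before twist) [-0.0026 -0.0004  0.1237] twist -0.0002 F [-0.94 -0.33  0.98] open 0.0932 q6 -1.663
shift(tool, after twist) [-0.0026 -0.0004  0.1237]
```

```bash
python3 - <<'E'
import cv2,numpy as np
a=cv2.imread("pics/top1.png")[100:230,290:400];b=cv2.imread("pics/scene1.png")[150:280,230:380]
f=lambda x:cv2.resize(x,(400,500*0+int(400*x.shape[0]/x.shape[1])),interpolation=cv2.INTER_CUBIC)
a,b=f(a),f(b);h=max(a.shape[0],b.shape[0])
o=np.zeros((h,800,3),np.uint8);o[:a.shape[0],:400]=a;o[:b.shape[0],400:]=b;cv2.imwrite("pics/v1.png",o)
E
```

```text
(no output)
```

View pics/v1.png

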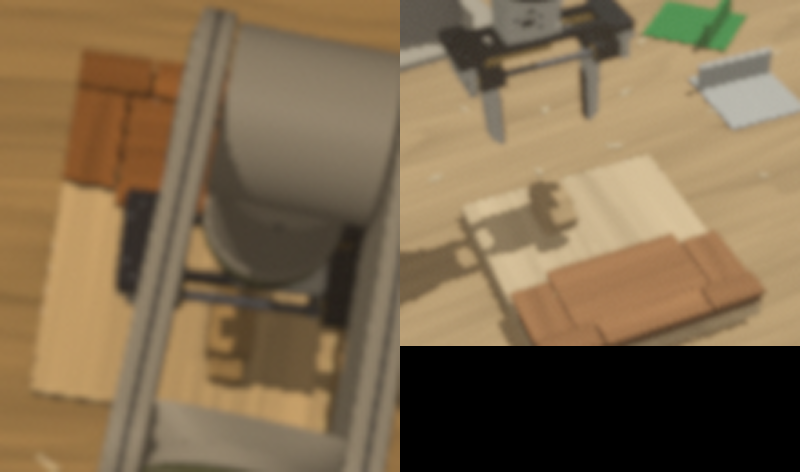

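The scene crop shows the gripper above and behind the blank, with the fingers straddling it. In the top view the arm hides most of it. Descending.

```bash
python3 -m creep '[[-0.002,0,0.02,0,0],[0,0,0.02,0,0],[0,0,0.02,0,0],[0,0,0.02,0,0],[0,0,0.015,0,0],[0,0,0.015,0,0],[0,0,0.012,0,0],[0,0,0,0,0]]' 25; python3 -m creep '[[0,0,0,0,255],[0,0,0,0,255],[0,0,0,0,255],[0,0,0,0,255],[0,0,0,0,255],[0,0,0,0,255],[0,0,0,0,255],[0,0,0,0,255],[0,0,0,0,255]]' 25
```

```text
t: 5.07
tool_pos: [0.518, -0.0383, 0.0365]
orientation: [-0.126, -3.137, -0.0]
force: [-0.1, 0.9, -0.4]
opening: 0.0927
t: 5.82
tool_pos: [0.5188, -0.0387, 0.0377]
orientation: [-0.127, -3.139, -0.0]
force: [-0.1, 0.9, 0.3]
opening: 0.0376
```

```bash
python3 -m creep '[[0,0,-0.01,0,255],[0,0,-0.02,0,255],[0,0,-0.025,0,255],[0,0,-0.025,0,255],[0,0,0,0,255],[0,0,0,0,255]]'; python3 - <<'E'
from fit import *
plan([.464,-.330,.118],1.49)
E
```

```text
t: 6.32
tool_pos: [0.5204, -0.039, 0.12]
orientation: [0.127, 3.135, -0.001]
force: [-0.4, -0.7, -1.5]
opening: 0.0362
t 6.3167 pos [ 0.5204 -0.039   0.12  ] toolz [ 4.2e-03 -8.0e-04 -1.0e+00] tool y yaw 1.49
shift(tool, before twist) [ 0.0327 -0.2946  0.002 ] twist 0.0 F [-0.44 -0.65 -1.54] open 0.0362 q6 -1.663
shift(tool, after twist) [ 0.0327 -0.2946  0.002 ]
```

```bash
python3 -m creep '[[0.0027,-0.0246,0,0,255],[0.0027,-0.0246,0,0,255],[0.0027,-0.0246,0,0,255],[0.0027,-0.0246,0,0,255],[0.0027,-0.0246,0,0,255],[0.0027,-0.0246,0,0,255],[0.0027,-0.0246,0,0,255],[0.0027,-0.0246,0,0,255],[0.0027,-0.0246,0,0,255],[0.0027,-0.0246,0,0,255],[0.0027,-0.0246,0,0,255],[0.0027,-0.0246,0,0,255]]';python3 -m creep '[[0,0,0.02,0,255],[0,0,0.02,0,255],[0,0,0.02,0,255],[0,0,0.015,0,255],[0,0,0,0,255],[0,0,0,0,255]]'
```

```text
t: 7.32
tool_pos: [0.4614, -0.3308, 0.1159]
orientation: [-0.127, -3.137, -0.003]
force: [-1.0, -0.6, -0.0]
opening: 0.0357
t: 7.82
tool_pos: [0.4611, -0.329, 0.0405]
orientation: [-0.127, -3.135, -0.005]
force: [0.2, -0.2, -0.5]
opening: 0.0359
```

```bash
python3 -m creep '[[0,0,0.006,0,255],[0,0,0.005,0,255],[0,0,0.004,0,255],[0,0,0,0,255],[0,0,0,0,255]]'
```

```text
t: 8.23
tool_pos: [0.4627, -0.3303, 0.0277]
orientation: [-0.127, -3.139, -0.0]
force: [0.3, 0.3, -1.0]
opening: 0.0358
```

```bash
python3 - <<'E'
from fit import *
for c in("scene","top"): cv2.imwrite(f"pics/{c}2.png",read_camera(c)[:,:,::-1])
a=cv2.imread("pics/top2.png")[150:270,390:510];b=cv2.imread("pics/scene2.png")[200:300,130:250]
f=lambda x:cv2.resize(x,(400,int(400*x.shape[0]/x.shape[1])),interpolation=cv2.INTER_CUBIC)
a,b=f(a),f(b)
o=np.zeros((400,800,3),np.uint8);o[:a.shape[0],:400]=a;o[:b.shape[0],400:]=b;cv2.imwrite("pics/v2.png",o)
E
```

```text
(no output)
```

View pics/v2.png

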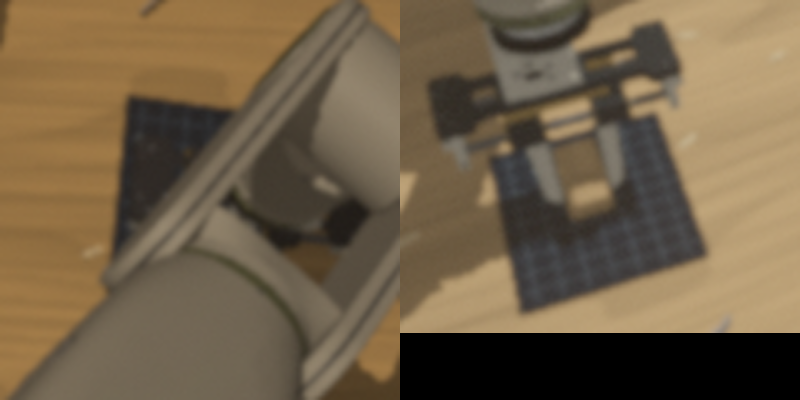

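The scene crop shows the blank held over the mat, a little behind its middle. The top view is hidden by the arm. I'll lower until it touches.

```bash
python3 -m creep '[[0,0,0.002,0,255],[0,0,0.002,0,255],[0,0,0,0,255],[0,0,0,0,255]]';python3 -m creep '[[0,0,0.0015,0,255],[0,0,0.001,0,255],[0,0,0,0,255],[0,0,0,0,255]]'
```

```text
t: 8.67
tool_pos: [0.4626, -0.3302, 0.0234]
orientation: [-0.127, -3.139, -0.0]
force: [-1.2, 0.5, -0.5]
opening: 0.0356
t: 9.0
tool_pos: [0.4628, -0.3304, 0.0231]
orientation: [-0.127, -3.139, -0.0]
force: [-7.4, 7.0, 18.5]
opening: 0.0362
```

```bash
python3 -m creep '[[0,0,-0.0015,0,255],[0,0,0,0,0],[0,0,0,0,0],[0,0,0,0,0],[0,0,0,0,0],[0,0,0,0,0],[0,0,0,0,0]]';python3 -m creep '[[0,0,-0.015,0,0],[0,0,-0.02,0,0],[0,0,-0.03,0,0],[0,0,-0.03,0,0],[0,0,-0.03,0,0],[0,0,0,0,0]]'
python3 - <<'E'
from fit import *
c,s=np.cos(-.1),np.sin(-.1)
rib=np.array([.401-.035*c,.3153-.035*s]); print(rib)
plan([*rib,.14],-.1)
E
```

```text
t: 9.58
tool_pos: [0.4626, -0.3303, 0.0225]
orientation: [-0.127, -3.139, -0.0]
force: [0.9, 1.5, 0.7]
opening: 0.0714
t: 10.08
tool_pos: [0.4658, -0.3329, 0.1552]
orientation: [0.126, 3.131, -0.01]
force: [1.6, -0.4, 1.8]
opening: 0.0926
[0.36617485 0.31879417]
t 10.0833 pos [ 0.4658 -0.3329  0.1552] toolz [ 0.008  -0.0069 -0.9999] tool y yaw 1.49
shift(tool, before twist) [0.1519 0.6416 0.0098] twist -1.5516 F [ 1.6  -0.39  1.82] open 0.0926 q6 -2.2
shift(tool, after twist) [-0.6384  0.1642  0.0196]
```

```bash
python3 -m creep '[[0,0,0,0.1225,0],[0,0,0,0.1225,0],[0,0,0,0.1225,0],[0,0,0,0.1225,0],[0,0,0,0.1225,0],[0,0,0,0.1225,0],[0,0,0,0.1225,0],[0,0,0,0.1225,0],[0,0,0,0.1225,0],[0,0,0,0.1225,0],[0,0,0,0.1225,0],[0,0,0,0.1225,0]]'; python3 -m creep '[[0,0,0,0.12,0],[0,0,0,0,0]]'
python3 - <<'E'
from fit import *
for c in("scene","top"): cv2.imwrite(f"pics/{c}3.png",read_camera(c)[:,:,::-1])
plan([.3662,.3188,.15],-.1)
E
```

```text
t: 11.08
tool_pos: [0.4626, -0.3302, 0.1471]
orientation: [-2.206, -2.237, 0.0]
force: [-0.2, 0.3, 0.1]
opening: 0.0931
t: 11.25
tool_pos: [0.4626, -0.3303, 0.1471]
orientation: [-2.336, -2.101, 0.0]
force: [0.6, 0.1, 0.0]
opening: 0.0925
t 11.35 pos [ 0.4626 -0.3303  0.1473] toolz [-3.e-04  3.e-04 -1.e+00] tool y yaw -0.0958
shift(tool, before twist) [ 0.6369 -0.158  -0.0025] twist 0.0042 F [-0.62 -0.32  0.27] open 0.093 q6 -0.614
shift(tool, after twist) [ 0.6362 -0.1607 -0.0025]
```

View pics/scene3.png

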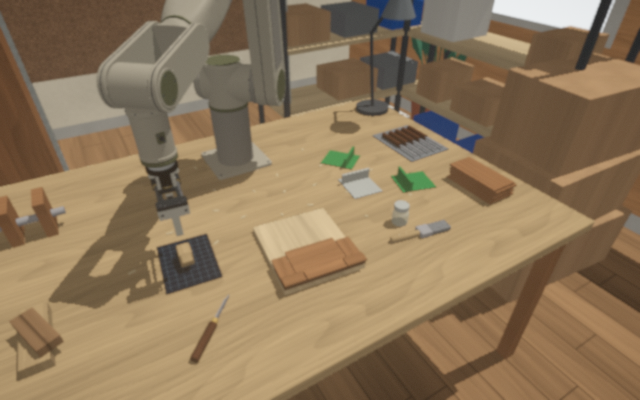

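The blank stands on the mat at scene (185,255). Next is the strip.

```bash
python3 -m creep '[[0.0265,-0.0067,0,0.004,0],[0.0265,-0.0067,0,0,0],[0.0265,-0.0067,0,0,0],[0.0265,-0.0067,0,0,0],[0.0265,-0.0067,0,0,0],[0.0265,-0.0067,0,0,0],[0.0265,-0.0067,0,0,0],[0.0265,-0.0067,0,0,0],[0.0265,-0.0067,0,0,0],[0.0265,-0.0067,0,0,0],[0.0265,-0.0067,0,0,0],[0.0265,-0.0067,0,0,0]]'; python3 -m creep '[[0.0265,-0.0067,0,0,0],[0.0265,-0.0067,0,0,0],[0.0265,-0.0067,0,0,0],[0.0265,-0.0067,0,0,0],[0.0265,-0.0067,0,0,0],[0.0265,-0.0067,0,0,0],[0.0265,-0.0067,0,0,0],[0.0265,-0.0067,0,0,0],[0.0265,-0.0067,0,0,0],[0.0265,-0.0067,0,0,0],[0.0265,-0.0067,0,0,0],[0.0265,-0.0067,0,0,0]]'; python3 -m creep '[[0,0,0.02,0,0],[0,0,0.02,0,0],[0,0,0,0,0],[0,0,0,0,0]]'
python3 - <<'E'
from fit import *
for c in("scene","top"): cv2.imwrite(f"pics/{c}4.png",read_camera(c)[:,:,::-1])
plan([.3662,.3188,.021],-.1)
a=cv2.imread("pics/top4.png")[180:280,180:280];b=cv2.imread("pics/scene4.png")[110:210,310:430]
f=lambda x:cv2.resize(x,(400,int(400*x.shape[0]/x.shape[1])),interpolation=cv2.INTER_CUBIC)
a,b=f(a),f(b)
o=np.zeros((400,800,3),np.uint8);o[:a.shape[0],:400]=a;o[:b.shape[0],400:]=b;cv2.imwrite("pics/v4.png",o)
E
```

```text
t: 12.35
tool_pos: [0.4153, -0.0046, 0.1477]
orientation: [2.329, 2.108, 0.001]
force: [0.4, 0.7, -0.2]
opening: 0.0927
t: 13.35
tool_pos: [0.3683, 0.3203, 0.1476]
orientation: [2.329, 2.108, 0.0]
force: [-0.5, -0.7, 0.1]
opening: 0.0934
t: 13.68
tool_pos: [0.3676, 0.3182, 0.1065]
orientation: [-2.331, -2.106, 0.005]
force: [0.3, 0.0, -0.2]
opening: 0.0932
t 13.7833 pos [0.3692 0.3189 0.1087] toolz [ 8.e-04  5.e-04 -1.e+00] tool y yaw -0.1028
shift(tool, before twist) [-0.0005 -0.003   0.0877] twist -0.0028 F [ 0.27 -0.39 -0.11] open 0.0931 q6 0.71
shift(tool, after twist) [-0.0005 -0.003   0.0877]
```

View pics/v4.png

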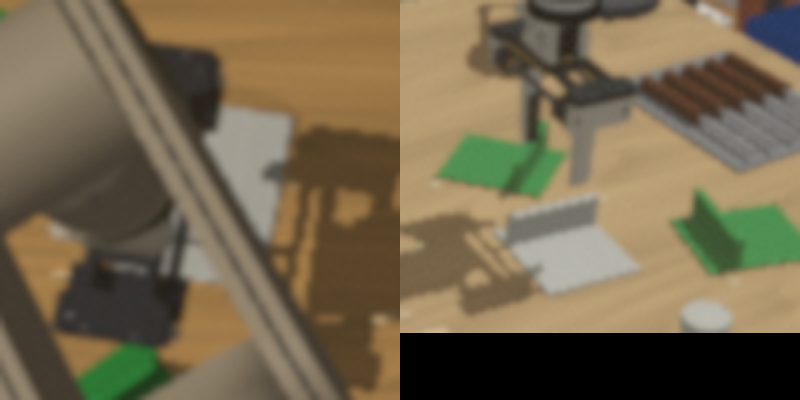

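```bash
python3 - <<'E'
from fit import *
t=cv2.imread("pics/top0.png").astype(int); m=((t[...,1]>t[...,2]+30)&(t[...,1]>t[...,0]+30)).astype(np.uint8); m[:, :180]=0
for c in cv2.findContours(m[:, :],0,2)[0]:
    if cv2.contourArea(c)>100:
        for p in cv2.boxPoints(cv2.minAreaRect(c)): print(p, onz("top",p,.0).round(3), onz("top",p,.04).round(3))
E
```

```text
[181.31291 286.1072 ] [0.225 0.444 0.   ] [0.224 0.433 0.04 ]
[214.84682 263.30417] [0.294 0.353 0.   ] [0.292 0.344 0.04 ]
[237.27788 296.29105] [0.203 0.28  0.   ] [0.203 0.274 0.04 ]
[203.74397 319.0941 ] [0.136 0.371 0.   ] [0.137 0.362 0.04 ]
```

```bash
python3 -m creep '[[0,-0.002,0.015,0,90],[0,0,0.015,0,90],[0,0,0.015,0,90],[0,0,0.015,0,90],[0,0,0.01,0,90],[0,0,0.008,0,90],[0,0,0.005,0,90],[0,0,0,0,90],[0,0,0,0,90]]' 50
python3 - <<'E'
from fit import *
plan([.3662,.3188,.021],-.1)
E
```

```text
t: 14.53
tool_pos: [0.367, 0.3192, 0.0251]
orientation: [2.334, 2.103, 0.001]
force: [-0.2, -0.2, -0.3]
opening: 0.0603
t 14.5333 pos [0.367  0.3192 0.0251] toolz [ 3.e-04  3.e-04 -1.e+00] tool y yaw -0.104
shift(tool, before twist) [-0.0005 -0.0008  0.0041] twist -0.004 F [-0.16 -0.16 -0.34] open 0.0603 q6 0.714
shift(tool, after twist) [-0.0005 -0.0008  0.0041]
```

```bash
python3 -m creep '[[0,-0.0005,0.004,-0.003,90],[0,0,0,0,90],[0,0,0,0,255],[0,0,0,0,255],[0,0,0,0,255],[0,0,0,0,255],[0,0,0,0,255],[0,0,0,0,255],[0,0,0,0,255],[0,0,0,0,255],[0,0,0,0,255],[0,0,0,0,255]]' 50
python3 - <<'E'
from fit import *
plan([.3662,.3188,.021],-.1)
E
```

```text
t: 15.53
tool_pos: [0.3662, 0.3191, 0.0206]
orientation: [-2.331, -2.107, 0.0]
force: [-0.1, -0.6, -0.2]
opening: 0.0099
t 15.5333 pos [0.3662 0.3191 0.0206] toolz [-1.e-04 -1.e-04 -1.e+00] tool y yaw -0.101
shift(tool, before twist) [-0.0003  0.0001 -0.0004] twist -0.001 F [-0.07 -0.59 -0.16] open 0.0099 q6 0.712
shift(tool, after twist) [-0.0003  0.0001 -0.0004]
```

```bash
python3 -m creep '[[0,0,-0.01,0,255],[0,0,-0.015,0,255],[0,0,-0.02,0,255],[0,0,-0.02,0,255],[0,0,-0.015,0,255],[0,0,0,0,255],[0,0,0,0,255]]'
python3 - <<'E'
from fit import *
c,s=np.cos(-.11),np.sin(-.11)
p=np.array([.6025,-.0155])+(-.13)*np.array([c,s]); print(p)
plan([*p,.10],-.11)
E
```

```text
t: 16.12
tool_pos: [0.3669, 0.3196, 0.1017]
orientation: [2.331, 2.106, 0.004]
force: [0.1, -0.2, -1.5]
opening: 0.0095
[ 0.47328571 -0.00122882]
t 16.1167 pos [0.3669 0.3196 0.1017] toolz [ 0.002   0.0014 -1.    ] tool y yaw -0.101
shift(tool, before twist) [-0.3085  0.1382  0.0015] twist 0.009 F [ 0.09 -0.17 -1.48] open 0.0095 q6 0.712
shift(tool, after twist) [-0.3072  0.141   0.0015]
```

```bash
python3 -m creep '[[-0.0193,0.0088,0,0.009,255],[-0.0193,0.0088,0,0,255],[-0.0193,0.0088,0,0,255],[-0.0193,0.0088,0,0,255],[-0.0193,0.0088,0,0,255],[-0.0193,0.0088,0,0,255],[-0.0193,0.0088,0,0,255],[-0.0193,0.0088,0,0,255]]'; python3 -m creep '[[-0.0193,0.0088,0,0,255],[-0.0193,0.0088,0,0,255],[-0.0193,0.0088,0,0,255],[-0.0193,0.0088,0,0,255],[-0.0193,0.0088,0,0,255],[-0.0193,0.0088,0,0,255],[-0.0193,0.0088,0,0,255],[-0.0193,0.0088,0,0,255],[0,0,0.01,0,255],[0,0,0.01,0,255],[0,0,0,0,255],[0,0,0,0,255]]'
python3 - <<'E'
from fit import *
plan([.4733,-.0012,.0686],-.11)
for c in("scene","top"): cv2.imwrite(f"pics/{c}5.png",read_camera(c)[:,:,::-1])
a=cv2.imread("pics/top5.png")[105:225,290:410];b=cv2.imread("pics/scene5.png")[180:300,235:385]
f=lambda x:cv2.resize(x,(400,int(400*x.shape[0]/x.shape[1])),interpolation=cv2.INTER_CUBIC)
a,b=f(a),f(b)
o=np.zeros((400,800,3),np.uint8);o[:a.shape[0],:400]=a;o[:b.shape[0],400:]=b;cv2.imwrite("pics/v5.png",o)
E
```

```text
t: 16.78
tool_pos: [0.4184, 0.1567, 0.0989]
orientation: [-2.339, -2.095, 0.004]
force: [-0.5, 0.5, -1.3]
opening: 0.0097
t: 17.78
tool_pos: [0.4705, -0.0023, 0.0786]
orientation: [-2.337, -2.094, 0.004]
force: [-0.2, -0.2, -2.1]
opening: 0.0095
t 17.7833 pos [ 0.4705 -0.0023  0.0786] toolz [-4.2e-03  7.0e-04 -1.0e+00] tool y yaw -0.1094
shift(tool, before twist) [0.0014 0.0027 0.01  ] twist 0.0006 F [-0.21 -0.16 -2.09] open 0.0095 q6 -0.005
shift(tool, after twist) [0.0014 0.0027 0.01  ]
```

View pics/v5.png

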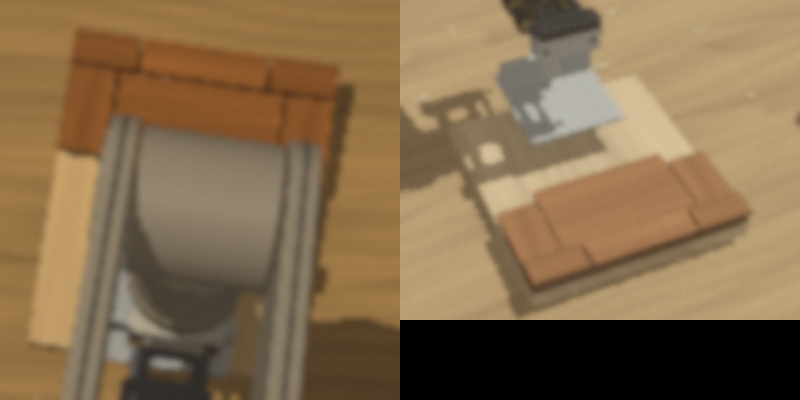

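The scene crop shows the strip hovering over the deck, in line with and ahead of the middle shingle. Lowering it.

```bash
python3 -m creep '[[0.001,0.0015,0.01,0,255],[0,0,0.01,0,255],[0,0,0.009,0,255],[0,0,0.005,0,255],[0,0,0,0,255],[0,0,0,0,255],[0,0,0,0,255]]'
python3 - <<'E'
from fit import *
plan([.4733,-.0012,.0416],-.11)
cv2.imwrite("pics/scene6.png",read_camera("scene")[:,:,::-1])
b=cv2.imread("pics/scene6.png")[190:290,245:365]
cv2.imwrite("pics/v6.png",cv2.resize(b,None,fx=6,fy=6,interpolation=cv2.INTER_CUBIC))
E
```

```text
t: 18.47
tool_pos: [0.4742, -0.0024, 0.0468]
orientation: [2.34, 2.096, 0.0]
force: [-0.1, -0.6, -1.2]
opening: 0.0102
t 18.4667 pos [ 0.4742 -0.0024  0.0468] toolz [ 1.e-04 -0.e+00 -1.e+00] tool y yaw -0.11
shift(tool, before twist) [ 0.0011 -0.001   0.0052] twist -0.0 F [-0.13 -0.63 -1.16] open 0.0102 q6 -0.003
shift(tool, after twist) [ 0.0011 -0.001   0.0052]
```

View pics/v6.png

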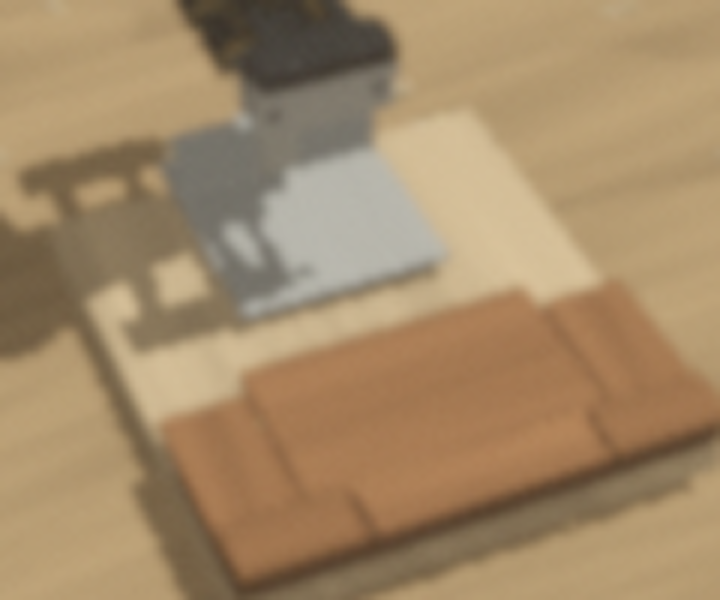

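```bash
python3 - <<'E'
from fit import *
s=T((245,190),6)
Q=[("stripR",(237,315),.0302),("stripL",(443,258),.0302),("shR",(245,374),.035),("shL",(525,292),.035),("deckR?",(62,225),.018),("deckL",(470,108),.018)]
W={}
for n,p,z in Q:
    X=onz("scene",s(*p),z)[:2]-[.6025,-.0155]; W[n]=R.from_euler("z",.11).apply([*X,0])[:2]; print(n,(W[n]*1000).round(1))
d=W["stripL"]-W["stripR"];e=W["shL"]-W["shR"]
print(np.arctan2(-d[0],d[1]),np.arctan2(-e[0],e[1]))
print("centres",(W["stripL"]+W["stripR"])/2,(W["shL"]+W["shR"])/2)
E
```

```text
stripR [-30.9 -56. ]
stripL [-28.2  52.5]
shR [ 14.2 -68.6]
shL [16.5 76.3]
deckR? [-145.7 -110. ]
deckL [-149.3  123.5]
-0.025682914676079346 -0.015475868032275247
centres [-0.02954675 -0.0017294 ] [0.01533981 0.00387063]
```

```bash
python3 -m creep '[[0.003,0,0.004,0,255],[0,0,0.002,0,255],[0,0,0,0,255],[0,0,0,0,255],[0,0,0,0,255]]'; python3 -m creep '[[0,0,0.001,0,255],[0,0,0,0,255],[0,0,0,0,255]]'
```

```text
t: 18.93
tool_pos: [0.4744, 0.0006, 0.0407]
orientation: [2.34, 2.096, -0.0]
force: [0.3, -0.9, -1.8]
opening: 0.0095
t: 19.18
tool_pos: [0.4744, 0.0006, 0.0396]
orientation: [-2.34, -2.096, 0.0]
force: [-0.1, -0.3, -1.2]
opening: 0.01
```

```bash
python3 -m creep '[[0,0.004,0,0,255],[0,0.006,0,0,255],[0,0.006,0,0,255],[0,0.006,0,0,255],[0,0.005,0,0,255],[0,0.003,0,0,255],[0,0,0,0,255],[0,0,0,0,255],[0,0,0,0,255]]'
python3 - <<'E'
from fit import *
plan([.4733,-.0012,.0416],-.11)
cv2.imwrite("pics/scene7.png",read_camera("scene")[:,:,::-1])
b=cv2.imread("pics/scene7.png")[190:290,245:365]
cv2.imwrite("pics/v7.png",cv2.resize(b,None,fx=6,fy=6,interpolation=cv2.INTER_CUBIC))
E
```

```text
t: 19.93
tool_pos: [0.5039, -0.0026, 0.0394]
orientation: [-2.34, -2.096, 0.001]
force: [-0.5, 0.6, -1.4]
opening: 0.0098
t 19.9333 pos [ 0.5039 -0.0026  0.0394] toolz [-6.e-04  0.e+00 -1.e+00] tool y yaw -0.11
shift(tool, before twist) [-0.0019 -0.0306 -0.0021] twist 0.0 F [-0.51  0.64 -1.42] open 0.0098 q6 0.003
shift(tool, after twist) [-0.0019 -0.0306 -0.0021]
```

View pics/v7.png

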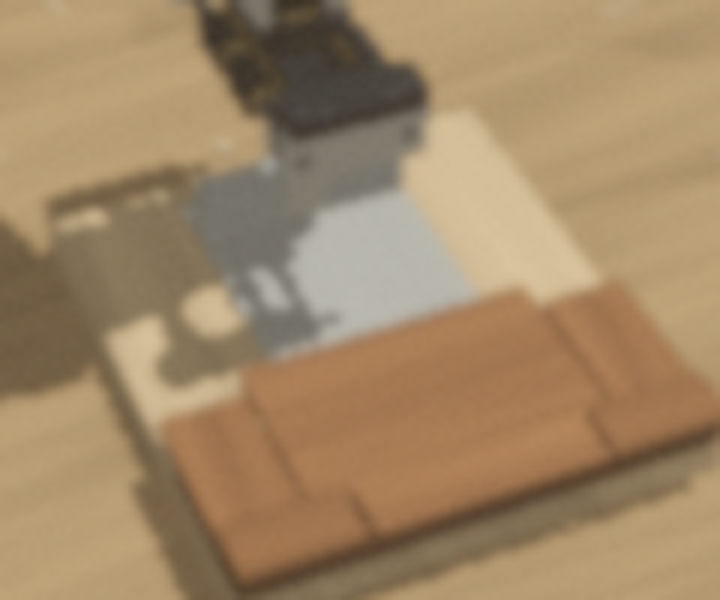

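The strip's front edge has just reached the shingle edge at crop (272,358)–(477,298). Allowing for parallax from the shingle's height, it is centred. Sliding in.

```bash
python3 -m creep '[[0,0.004,0,0,255],[0,0.005,0,0,255],[0,0.005,0,0,255],[0,0.005,0,0,255],[0,0.004,0,0,255],[0,0.002,0,0,255],[0,0,0,0,255],[0,0,0,0,255],[0,0,0,0,255]]'
python3 - <<'E'
from fit import *
cv2.imwrite("pics/scene8.png",read_camera("scene")[:,:,::-1])
b=cv2.imread("pics/scene8.png")[190:290,245:365]
cv2.imwrite("pics/v8.png",cv2.resize(b,None,fx=6,fy=6,interpolation=cv2.INTER_CUBIC))
E
```

```text
t: 20.73
tool_pos: [0.5288, -0.0054, 0.0395]
orientation: [-2.34, -2.096, 0.001]
force: [-0.2, -0.3, -2.0]
opening: 0.0096
```

View pics/v8.png

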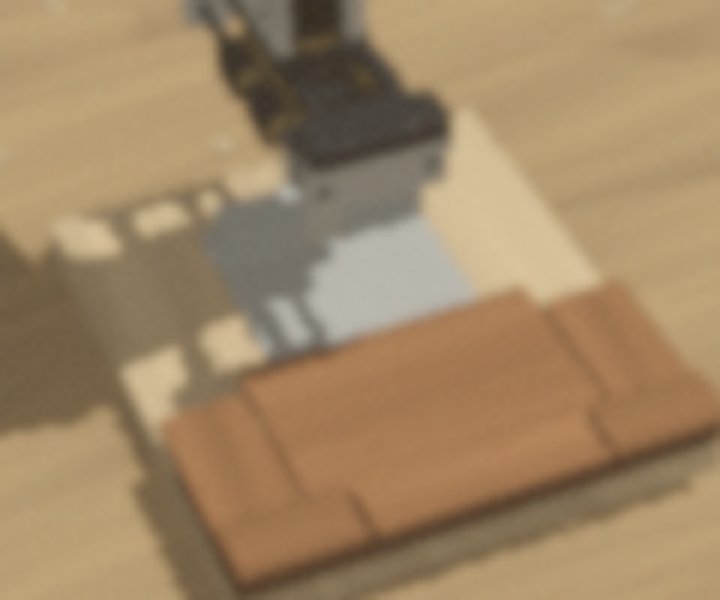

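The strip is under the shingle, whose corners are unmoved at (245,374) and (525,292).

```bash
python3 -m creep '[[0,0.004,0,0,255],[0,0.005,0,0,255],[0,0.005,0,0,255],[0,0.003,0,0,255],[0,0.002,0,0,255],[0,0,0,0,255],[0,0,0,0,255]]'; python3 -m creep '[[0,0.002,0,0,255],[0,0.001,0,0,255],[0,0,0,0,255],[0,0,0,0,255]]'
```

```text
t: 21.37
tool_pos: [0.5479, -0.0075, 0.0395]
orientation: [-2.34, -2.096, 0.0]
force: [-0.3, -0.1, -2.2]
opening: 0.0096
t: 21.7
tool_pos: [0.5509, -0.0078, 0.0397]
orientation: [2.34, 2.096, 0.0]
force: [-0.7, -0.1, -1.4]
opening: 0.01
```

```bash
for i in 1 2 3; do python3 -m creep '[[0,0.001,0,0,255],[0,0.001,0,0,255],[0,0,0,0,255],[0,0,0,0,255]]'|egrep 'pos|force'; done
```

```text
tool_pos: [0.553, -0.0081, 0.0397]
force: [0.2, -0.6, -1.3]
tool_pos: [0.554, -0.0083, 0.0392]
force: [-4.5, -1.2, 0.5]
tool_pos: [0.554, -0.0083, 0.0389]
force: [-14.7, -0.7, 7.5]
```

Contact with the batten shows at −15 N, at TCP x=0.554, against 0.553 expected. I'll back off slightly, then press down.

```bash
python3 -m creep '[[0,-0.002,0,0,255],[0,0,0.001,0,255],[0,0,0,0,255],[0,0,0,0,255],[0,0,0,0,255]]'; python3 -m creep '[[0,0,0.001,0,255],[0,0,0,0,255],[0,0,0,0,255],[0,0,0,0,255]]'
python3 - <<'E'
from fit import *
s=read_state();print(s["force"],s["wrist_torque"]);plan([.5525,-.01,.039],-.11)
E
```

```text
t: 23.12
tool_pos: [0.5539, -0.0083, 0.0386]
orientation: [-2.339, -2.095, 0.002]
force: [-8.7, -0.4, 5.0]
opening: 0.0098
t: 23.45
tool_pos: [0.554, -0.0083, 0.0386]
orientation: [-2.339, -2.095, 0.003]
force: [-13.5, -0.2, 14.4]
opening: 0.0096
[-13.52341062  -0.20772872  14.4381326 ] [-0.05901504  2.19356487  0.05617723]
t 23.45 pos [ 0.554  -0.0083  0.0386] toolz [-2.2e-03 -1.0e-04 -1.0e+00] tool y yaw -0.1098
shift(tool, before twist) [-0.0019 -0.0013 -0.0004] twist 0.0002 F [-13.52  -0.21  14.44] open 0.0096 q6 0.003
shift(tool, after twist) [-0.0019 -0.0013 -0.0004]
```

```bash
python3 -m creep '[[0,0,-0.0015,0,255],[0,-0.002,0,0,255],[0,0,0,0,255],[0,0,0,0,255]]'; python3 -m creep '[[0,0,0.001,0,255],[0,0,0.0005,0,255],[0,0,0,0,255],[0,0,0,0,255],[0,0,0,0,255]]'
python3 - <<'E'
from fit import *
s=read_state();print(s["force"],s["wrist_torque"]);plan([.5525,-.01,.039],-.11)
cv2.imwrite("pics/scene9.png",read_camera("scene")[:,:,::-1])
b=cv2.imread("pics/scene9.png")[190:290,245:365]
cv2.imwrite("pics/v9.png",cv2.resize(b,None,fx=6,fy=6,interpolation=cv2.INTER_CUBIC))
E
```

```text
t: 23.78
tool_pos: [0.5533, -0.008, 0.0392]
orientation: [2.34, 2.095, 0.001]
force: [-0.5, -0.7, -1.6]
opening: 0.0095
t: 24.2
tool_pos: [0.5535, -0.0081, 0.0386]
orientation: [2.34, 2.095, 0.001]
force: [-3.3, -0.1, 6.8]
opening: 0.0095
[-3.27543055 -0.12746335  6.83758852] [-0.02050391  0.78746884 -0.00537906]
t 24.2 pos [ 0.5535 -0.0081  0.0386] toolz [ 1.e-03 -1.e-04 -1.e+00] tool y yaw -0.11
shift(tool, before twist) [-0.002  -0.0008 -0.0004] twist 0.0 F [-3.28 -0.13  6.84] open 0.0095 q6 0.003
shift(tool, after twist) [-0.002  -0.0008 -0.0004]
```

View pics/v9.png

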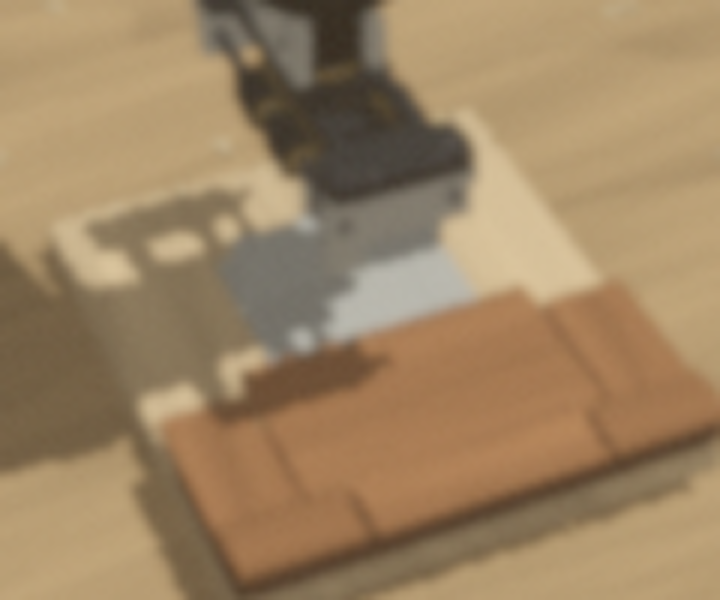

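```bash
python3 -m creep '[[0,0,0.0007,0,255],[0,0,0,0,255],[0,0,0,0,255],[0,0,0,0,255],[0,0,0,0,255],[0,0,0,0,255]]'; python3 -m creep '[[0,0,0,0,255],[0,0,0,0,255],[0,0,0,0,255],[0,0,0,0,255],[0,0,0,0,255],[0,0,0,0,255]]'
python3 - <<'E'
from fit import *
plan([.5525,-.01,.039],-.11)
cv2.imwrite("pics/scene10.png",read_camera("scene")[:,:,::-1])
for q in("blank","shingle_butt","nail_jar","knife","brush","mat"): print(q,[(np.round(d["pixel"],1).tolist(),round(d["confidence"],2)) for d in tip_of("scene",q)][:2])
E
```

```text
t: 24.75
tool_pos: [0.5535, -0.0081, 0.0386]
orientation: [2.34, 2.096, 0.001]
force: [-7.9, 0.6, 13.9]
opening: 0.0095
t: 25.25
tool_pos: [0.5536, -0.0081, 0.0387]
orientation: [2.34, 2.096, 0.001]
force: [-8.0, 1.2, 14.3]
opening: 0.0099
t 25.25 pos [ 0.5536 -0.0081  0.0387] toolz [ 1.e-03 -1.e-04 -1.e+00] tool y yaw -0.11
shift(tool, before twist) [-0.002  -0.0008 -0.0004] twist 0.0 F [-8.    1.22 14.33] open 0.0099 q6 0.003
shift(tool, after twist) [-0.002  -0.0008 -0.0004]
blank [([186.5, 256.7], 0.56)]
shingle_butt [([308.4, 245.9], 0.62)]
nail_jar [([400.1, 224.4], 0.57)]
knife [([215.2, 324.6], 0.62)]
brush [([418.1, 235.1], 0.85)]
mat [([189.1, 260.2], 0.88)]
```

View pics/scene10.png

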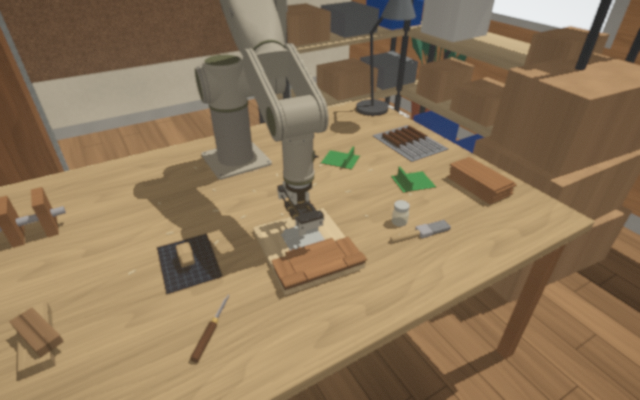

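The blank is on the mat at (185,256), the strip is under the shingle at (312,237), and the jar (401,212), brush (425,232) and knife (210,330) are where they were. The force is steady at 14 N down. Handing in.

```bash
python3 -c "
from plant import *
print(close_job())"
```

```text
the job is handed in; nothing more can be done
None
```

I set the blank down on the cutting mat and let go. Then I gripped the strip by its rib, slid it under the middle shingle up to the batten, and handed in at about 25 s while still holding it. The hand-in reports no verdict, so the points below are my own last checks.

- **Strip depth:** it met the batten at TCP x = 0.554 m, against 0.553 m expected. I commanded it back about 4 mm. The arm moved back only about 0.5 mm, and about 8 N of reaction from the batten side remains.
- **Strip pressed down:** the downward reaction was steady at about 14 N, the jaw opening was 9.9 mm on the rib, and the tool was within 0.001 rad of vertical. The tool height matched the strip lying flat on the deck.
- **Strip squareness and centring:** it is square within about 0.01 rad of the measured roof. One scene-camera measurement put it about 5.6 mm right of centre. I shifted it 3 mm left, and the next picture, allowing for parallax, looked centred within a few mm. That disagreement was not settled further, but it is well inside the 15 mm limit.
- **Shingle:** its corners had not moved in the pictures during insertion.
- **Blank, knife, jar and brush:** in the last picture the blank stood on the mat, and the knife, jar and brush showed no visible movement. The network's points for the jar and brush differed by 3–4 pixels from the start, about its usual error.
- **Not confirmed:** the top camera's view of the strip was hidden by the arm at the end, so only the scene camera confirmed the final fit.

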